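# Set up two vacuum filtrations

## Task

Set up the two vacuum filtrations: seat the larger rubber adapter in the mouth of the larger side-arm flask and the smaller adapter in the smaller flask, plug down with the flange flat on the rim, then stand the larger porcelain funnel from the rack in the larger adapter and the smaller funnel in the smaller one, upright and fully down. Lower the porcelain gently: a funnel must not be dropped or tipped over. Leave both reagent bottles and the box of filter papers where they stand.

Things in the scene. Friction and masses are not known exactly. Their poses are not given: they have to be found in the camera images.
- flask_large_mouth (a point): Larger filter flask, fixed: clear conical glass, 150 mm tall, base 86 mm across, neck 41 mm, rim 46 mm, a black weight ring round its shoulder. Point: centre of its mouth (34 mm across inside) in the plane of the rim, 150 mm above the bench. z up; x along its hose side arm (10 mm thick, 26 mm below the rim, reaching 60 mm from the axis).
- flask_small_mouth (a point): Smaller filter flask, fixed, same kind: 112 mm tall, base 66 mm across, neck 32 mm, rim 37 mm. Point: centre of its mouth (25 mm across inside) in the plane of the rim, 112 mm above the bench. z up; x along its side arm (22 mm below the rim, reaching 55 mm from the axis).
- adapter_large_flange (a point): Larger black rubber adapter, stands plug down on the bench, 36 mm tall: flange 52 mm across, 14 mm thick, over a plug 22 mm long (31 tapering to 26 mm across); hole 34 mm across at the top, 20 mm below. Point: on the axis half-way up the flange, 29 mm above its foot, where it is gripped. z up. Seated: flange on the flask's rim, point 7 mm above the mouth.
- adapter_small_flange (a point): Smaller black rubber adapter, same kind, 32 mm tall: flange 42 mm across, 14 mm thick, plug 18 mm long (22 tapering to 18 mm across); hole 26 mm across at the top, 14 mm below. Point: on the axis half-way up the flange, 25 mm above its foot. z up. Seated: point 7 mm above the flask's mouth.
- funnel_large_cup (a point): Larger white porcelain Buechner funnel, 98 mm tall, hangs in either hole of the rack: cup 66 mm across, 39 mm deep, cone, stem 15 mm across, 44 mm long. Point: on the axis 15 mm below the rim, 83 mm above the stem's tip, where the cup is gripped. z up. Seated: the cone rests on the edge of the adapter's hole, point 47 mm above the flask's mouth.
- funnel_small_cup (a point): Smaller white porcelain Buechner funnel, 94 mm tall, in the rack's other hole: cup 50 mm across, 37 mm deep, stem 10 mm across, 45 mm long. Point: on the axis 15 mm below the rim, 79 mm above the stem's tip. z up. Seated in the smaller adapter: point 43 mm above the flask's mouth.
- rack: Light wooden funnel rack, fixed: board 220 x 100 mm, top 75 mm above the bench, on two end panels; two holes 32 mm across on its long axis (x), 55 mm either side of the middle. Origin: under its centre, on the bench.
- amber_mid (a point): Bystander: brown glass reagent bottle with grey cap, 94 mm across, 214 mm tall. Point: on the axis, 100 mm above the bench.
- white_mid (a point): Bystander: white plastic bottle, 96 mm across, 193 mm tall. Point: on the axis, 100 mm above the bench.
- papers_mid (a point): Bystander: flat round box of filter papers, blue lid, 75 mm across, 24 mm high. Point: its centre, 12 mm above the bench.
There are look-alikes about, which are no part of the job. What is shaped like the part that bears funnel_small_cup but green or purple is not meant.

How it is judged:
By the outcome, as a careful person would: the job done as asked, in the order asked, and still so for the second after the job is handed in, with the robot touching nothing.
It also fails if it takes over 120 s, if anything falls off the work surface, if the arm or the gripper's body presses on something with over 40 N, if the wrist force passes 120 N, or if a joint passes its speed limit or range.

## Robot

A 6-joint arm with a two-finger parallel gripper is mounted at the origin on the work surface. World frame = base frame: x ahead of the robot, y to its left, z up, the work surface at z = 0. Lengths are in m, angles in rad, forces in N, time in s.
With the tool pointing down it reaches from about 0.35 to 0.975 m from the base axis. Payload 7.1 kg.
Tool frame: the origin (TCP) lies midway between the tips of the shut fingers; the grasp point (between the pads) lies 19 mm behind it; z points along the fingers, y is the line along which they close (so a half turn about z gives the same grasp; the last joint's range is limited). The gripper opens to 88 mm and grips with 3 to 60 N. Pads are 20 mm wide; open, the fingers measure 115 mm over their backs; the gripper's body (75 mm by 178 mm) begins 61 mm behind the grasp point.
Start: joints at [-1.264, 0.423, 1.63, -0, 1.089, -0.019], TCP at [0.2, -0.592, 0.223] pointing down, gripper open.
Joint ranges: [-3, 3], [-0.9, 2.11], [0.09, 2.58], [-1.31, 4.45], [0.11, 2.69], [-2.54, 2.54]. Speed limits (rad/s): [2.39, 2.39, 3.01, 3.14, 3.14, 3.14].

## Interface

Orientations are given as a unit quaternion [x, y, z, w].
In Python, from workcell import arm gives the robot as it stands.
- The arm moves only by the tool carry_out, never from a script. Its argument "targets" is a list that holds one entry, the list of rows, each a list of 7 numbers: the turn, a rotation vector about the tool's x, y, z in degrees, then the shift along the tool's x, y, z in m, then the closure, from 0 (fully open) to 1 (shut). In form: [[[ax, ay, az, dx, dy, dz, claw], ...]]. A call has 1 to 8 rows; each row is the pose to reach, as a shift and turn from the pose commanded when the call began, along the tool's axes at that moment; what a row does not reach only later rows make up. A row lasts 1/12 s, in which the tool goes at most 41.7 mm and 7.16 degrees, less where a joint would pass 70% of its speed; a pose out of reach is approached as far as the arm can. A call with a gripper value outside its range is refused whole. The fingers move at their own pace and stop on an object; "force" is the grip in N (left out, the last holds). Time passes only in rows, so rows that repeat a pose let the fingers close. It gives the time, the measured TCP pose, the force, the opening and the grip force at its end, in the units of the state.
- arm.get_state(): the state, without advancing time (a new reading comes with each control period).
- arm.camera(name): name is "scene" or "top" or "wrist"; returns (picture, depth): 420x560x3 uint8, red, green, blue; 420x560 float32, m along the optical axis (not along the pixel's ray), 0 where there is no reading.
- arm.get_calibration(name): a dict with "fx", "fy", "cx", "cy" (pixels), "k1" (the pictures are not rectified: a ray, as slopes to the right and down, at radius r is drawn at 1 + k1 r^2 times it, then the intrinsics apply), "R" (3x3) and "t" (3): a world point X has camera coordinates R X + t; the wrist camera has in their place "T_tool_cam" (4x4, takes a point from camera to tool coordinates, whose origin is the TCP and whose axes are the flange's). Camera axes: x right, y down, z forward; pixel columns grow to the right and rows downward; lengths in m; the calibration is good to about 2 mm. A picture is of the moment at which its call begins: read the wrist's pose just before it. get_calibration takes no time and is no camera call.
- arm.close_job(): hands the job in; it is judged then, once.
Trained networks look in the newest picture that a camera, given by its name, has taken for a name from the list of things; names that differ only in an ending like _2 or _b are one class to them, and where a whole thing is asked for, a point or a joint stands for the part that bears it (a point fixed in the world has none). Each returns a list of dicts, best first, with "confidence" (0 to 1); they miss things now and then, are a little off and sometimes report something else, mostly with a low value. They report only what shows in the picture. A call takes as long as a camera call. They do not tell look-alikes from the thing itself.
- arm.find_in(camera, thing): "position" ([row, column] in pixels, amid what is visible of it).
- arm.cut_out(camera, thing): "pixels" (420x560 bool, what is visible of it) and "position" ([row, column] in pixels, amid what is visible of it).
The state is a dict: "time_s": time; "joint_positions": joint angles; "qvel": joint speeds; "tau": joint torques, N m; "ee_pos": TCP position; "tool_rot": TCP orientation; "force": force on the tool from outside, world axes, zero at the start; "wrist_torque": the same for the moment, N m; "finger_gap": finger opening in m; "grasp_force": force on a finger pad.
Only numpy, scipy, OpenCV 4.12 (cv2) and the standard library are available. Lean on these libraries where they do the work, as an engineer would, in place of code of your own. Each camera call takes 0.05 s, during which the arm holds its last target. There are 200 camera calls.

## Working session

There is one attempt and no reset: what is moved stays moved. The work goes in short steps, Python scripts to look and compute and a tool call to move; the robot and the scene stay as the last step left them, time stands still between calls to the robot, and variables do not carry over. Pictures are saved under pics/ and viewed, at most 14 in all, crops included, and the job is handed in when it is done.

Besides the shell and the picture viewer there is one more tool, called after ">>>" by a JSON object that holds its "op" and its "data". carry_out: Moves the arm, as the interface text tells. Its arguments: {"type":"object","properties":{"targets":{"type":"array","items":{"type":"array","items":{"type":"array","items":{"type":"number"}}}},"force":{"type":"number"}},"required":["targets"]}

```bash
ls; mkdir -p pics; python3 - <<'E'
from workcell import arm
import cv2
s=arm.get_state(); print({k:s[k] for k in('time_s','ee_pos','tool_rot','finger_gap')})
for n in('scene','top'):
    p,d=arm.camera(n); cv2.imwrite(f'pics/{n}0.png',p[:,:,::-1]); c=arm.get_calibration(n); print(n,c)
print(arm.get_calibration('wrist'))
E
```

```text
pics
{'time_s': 0.0, 'ee_pos': array([ 0.19991588, -0.59158462,  0.22188913]), 'tool_rot': array([ 9.86759505e-01,  1.62188441e-01, -1.06631340e-04, -7.59649359e-04]), 'finger_gap': 0.08761052699542662}
scene {'fx': 431.30306264690034, 'fy': 431.30306264690034, 'cx': 287.70896517992696, 'cy': 209.38661627156134, 'k1': -0.01699343053564439, 'R': array([[-0.79912953,  0.60111854, -0.00696338],
       [ 0.35429766,  0.46158382, -0.81327335],
       [-0.48565951, -0.65237786, -0.58184016]]), 't': array([ 0.48066782, -0.11222404,  1.40678174])}
top {'fx': 520.3600697658545, 'fy': 520.3600697658545, 'cx': 280.4353827003413, 'cy': 202.511550708872, 'k1': -0.08743309163287276, 'R': array([[-0.02204456, -0.99968998, -0.01157531],
       [-0.99826362,  0.02264275, -0.05437874],
       [ 0.05462398,  0.01035645, -0.99845329]]), 't': array([0.02486629, 0.60446227, 1.44361042])}
{'fx': 293.7953942722393, 'fy': 293.7953942722393, 'cx': 283.9622897716852, 'cy': 205.12395416057575, 'k1': -0.005166048176819883, 'T_tool_cam': array([[ 6.44140857e-04, -9.68309737e-01, -2.49751552e-01,
         6.76553507e-02],
       [ 9.99999765e-01,  5.65289902e-04,  3.87444998e-04,
        -4.11987865e-04],
       [-2.33984733e-04, -2.49751743e-01,  9.68309874e-01,
        -1.63107438e-01],
       [ 0.00000000e+00,  0.00000000e+00,  0.00000000e+00,
         1.00000000e+00]])}
```

View pics/scene0.png

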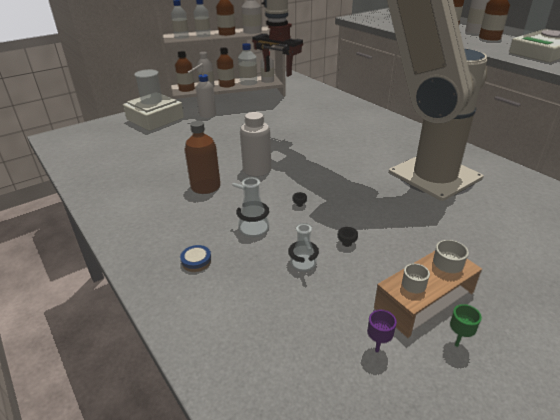

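View pics/top0.png

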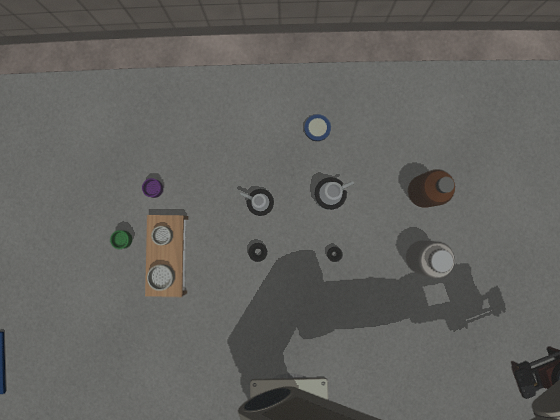

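The scene view shows the white funnels in the rack: small (280,415), large (258,450). Purple (325,381) and green (320,465) cups are look-alikes. In the top view the flasks are at (201,260) small and (191,332) large, with adapters at (251,257) and (253,334). I'll measure them all now.

```bash
cat > h.py <<'E'
import numpy as np, cv2
from workcell import arm
from scipy.spatial.transform import Rotation as R
def cam(n,st=None):
    c=arm.get_calibration(n)
    if n=='wrist':
        T=np.eye(4);T[:3,:3]=R.from_quat(st['tool_rot']).as_matrix();T[:3,3]=st['ee_pos'];T=T@c['T_tool_cam']
    else:
        T=np.eye(4);T[:3,:3]=c['R'].T;T[:3,3]=-c['R'].T@c['t']
    return c,T
def rays(c,T,rc):
    rc=np.atleast_2d(np.float64(rc)); q=np.c_[(rc[:,1]-c['cx'])/c['fx'],(rc[:,0]-c['cy'])/c['fy']]; u=q.copy()
    for _ in range(8): u=q/(1+c['k1']*(u**2).sum(1,keepdims=True))
    return np.c_[u,np.ones(len(u))]
def at_z(c,T,rc,z):
    d=rays(c,T,rc)@T[:3,:3].T; return T[:3,3]+d*((z-T[2,3])/d[:,2])[:,None]
def cloud(c,T,d,mask):
    rc=np.argwhere(mask&(d>0)); return (rays(c,T,rc)*d[rc[:,0],rc[:,1]][:,None])@T[:3,:3].T+T[:3,3]
def move(pos,xdir=None):
    """tool-axis shift and turn (deg) to bring measured TCP to pos, tool straight down with tool x at yaw xdir(deg)"""
    s=arm.get_state(); A=R.from_quat(s['tool_rot']); x=A.as_matrix()[:,0]
    yaw=np.degrees(np.arctan2(x[1],x[0])) if xdir is None else xdir
    y=np.radians(yaw); B=R.from_matrix(np.c_[[np.cos(y),np.sin(y),0],[np.sin(y),-np.cos(y),0],[0,0,-1]])
    print('turn',np.round((A.inv()*B).as_rotvec(degrees=True),2),'shift',np.round(A.inv().apply(np.array(pos)-s['ee_pos']),4),'yaw now',round(np.degrees(np.arctan2(x[1],x[0])),1),'t',s['time_s'],'pos',s['ee_pos'].round(4),'F',s['force'].round(1))
E
python3 - <<'E'
from h import *
H=dict(flask_large_mouth=.15,flask_small_mouth=.112,adapter_large_flange=.036,adapter_small_flange=.032,funnel_large_cup=.124,funnel_small_cup=.115,rack=.075,amber_mid=.214,white_mid=.193,papers_mid=.024)
p,d=arm.camera('top'); c,T=cam('top')
for n,z in H.items():
    for r in arm.cut_out('top',n)[:3]:
        if r['confidence']<.2: continue
        m=r['pixels']; q=at_z(c,T,[r['position']],z)[0]
        pc=cloud(c,T,d,m); zt=np.percentile(pc[:,2],95)
        t=pc[pc[:,2]>zt-.006]; 
        (cx,cy),rad=cv2.minEnclosingCircle(np.float32(t[:,:2]))
        print(n,round(r['confidence'],2),np.round(r['position']),'pix->',q[:2].round(4),'ztop',zt.round(4),'circ',round(cx,4),round(cy,4),'diam',round(2*rad,4),m.sum())
E
```

```text
flask_large_mouth 0.61 [194. 333.] pix-> [ 0.6158 -0.1248] ztop 0.1498 circ 0.6257 -0.126 diam 0.0468 802
flask_large_mouth 0.33 [235. 163.] pix-> [0.5216 0.3121] ztop 0.1199 circ 0.5211 0.3261 diam 0.0489 312
flask_small_mouth 0.9 [201. 258.] pix-> [0.6041 0.0681] ztop 0.1116 circ 0.6066 0.0679 diam 0.0372 652
adapter_large_flange 0.51 [247. 258.] pix-> [0.4815 0.0763] ztop 0.0391 circ 0.4702 0.0785 diam 0.0492 220
adapter_large_flange 0.31 [198. 333.] pix-> [ 0.6136 -0.1352] ztop 0.1498 circ 0.6257 -0.126 diam 0.0468 825
adapter_small_flange 0.66 [237. 162.] pix-> [0.5164 0.3439] ztop 0.1199 circ 0.5202 0.3264 diam 0.0508 349
adapter_small_flange 0.55 [253. 335.] pix-> [ 0.4614 -0.1373] ztop 0.0355 circ 0.4582 -0.1354 diam 0.0419 203
funnel_large_cup 0.57 [276. 159.] pix-> [0.4141 0.33  ] ztop 0.1237 circ 0.4117 0.3289 diam 0.0673 533
funnel_small_cup 0.7 [236. 163.] pix-> [0.5174 0.3218] ztop 0.1204 circ 0.5202 0.3263 diam 0.0507 318
funnel_small_cup 0.62 [236. 118.] pix-> [0.5204 0.4425] ztop 0.0942 circ 0.511 0.4456 diam 0.0511 312
funnel_small_cup 0.62 [191. 152.] pix-> [0.6384 0.3478] ztop 0.095 circ 0.6495 0.3576 diam 0.0533 341
rack 0.85 [252. 170.] pix-> [0.4739 0.3106] ztop 0.0793 circ 0.4658 0.3282 diam 0.2352 2213
amber_mid 0.69 [186. 429.] pix-> [ 0.6254 -0.3543] ztop 0.2146 circ 0.6292 -0.3963 diam 0.04 1379
white_mid 0.72 [259. 431.] pix-> [ 0.4479 -0.3582] ztop 0.1945 circ 0.443 -0.3857 diam 0.0582 1454
papers_mid 0.79 [126. 317.] pix-> [ 0.8166 -0.0971] ztop 0.0291 circ 0.815 -0.097 diam 0.0754 590
```

```bash
python3 - <<'E'
from h import *
move([.2,-.59,.33]); move([.458,-.135-.03,.33],90); move([.47,.0785,.25],90)
im=cv2.imread('pics/top0.png')[165:310,90:230]; cv2.imwrite('pics/crop1.png',cv2.resize(im,None,fx=4,fy=4,interpolation=cv2.INTER_CUBIC))
E
```

```text
turn [ 0. -0. -0.] shift [ 0.0006 -0.002  -0.1073] yaw now 18.7 t 0.65 pos [ 0.2001 -0.5921  0.2227] F [-0.2  0.4  0.3]
turn [  0.     0.   -71.33] shift [ 0.3811 -0.3221 -0.1073] yaw now 18.7 t 0.65 pos [ 0.2001 -0.5921  0.2227] F [-0.2  0.4  0.3]
turn [  0.     0.   -71.33] shift [ 0.4704 -0.5489 -0.0273] yaw now 18.7 t 0.65 pos [ 0.2001 -0.5921  0.2227] F [-0.2  0.4  0.3]
```

View pics/crop1.png

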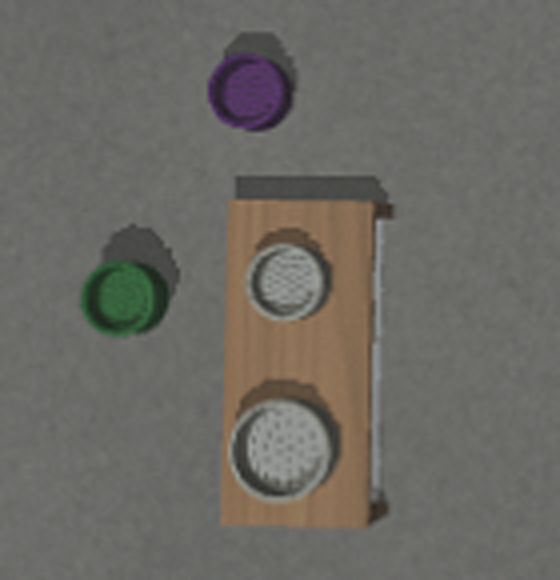

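The small white funnel is at top pixel (236,163) and the large one at (277,160), both hanging in the rack. The purple (188,153) and green (240,121) cups stand off the rack and are coloured, so they aren't meant.

>>> {"op": "carry_out", "data": {"targets": [[[0,0,0,0,0,-0.04,0],[0,0,0,0,0,-0.08,0],[0,0,0,0,0,-0.107,0],[0,0,-7,0.026,-0.03,-0.107,0],[0,0,-14,0.052,-0.06,-0.107,0],[0,0,-21,0.078,-0.091,-0.107,0],[0,0,-28,0.104,-0.121,-0.107,0],[0,0,-35,0.13,-0.152,-0.107,0]]]}}

```text
time_s: 1.32
ee_pos: [0.2748, -0.4048, 0.3298]
tool_rot: [0.891, 0.454, 0.0, 0.0]
force: [1.0, -0.6, 0.3]
finger_gap: 0.0881
grasp_force: 0.0
```

```bash
python3 - <<'E'
from h import *
move([.47,.0785-.02,.26],90)
E
```

```text
turn [ 3.000e-02  1.000e-02 -3.602e+01] shift [ 0.4895 -0.1147  0.0697] yaw now 54.0 t 1.3167 pos [ 0.2748 -0.4048  0.3298] F [ 1.  -0.6  0.3]
```

>>> {"op": "carry_out", "data": {"targets": [[[0,0,-6,0.04,-0.009,0,0],[0,0,-12,0.08,-0.019,0,0],[0,0,-18,0.12,-0.028,0,0],[0,0,-24,0.16,-0.037,0,0],[0,0,-30,0.2,-0.047,0,0],[0,0,-36,0.24,-0.056,0,0],[0,0,-36,0.28,-0.065,0,0],[0,0,-36,0.32,-0.075,0,0]]]}}

```text
time_s: 1.98
ee_pos: [0.4042, -0.1024, 0.3301]
tool_rot: [0.709, 0.705, 0.0, 0.001]
force: [0.8, -1.0, 0.1]
finger_gap: 0.088
grasp_force: 0.0
```

>>> {"op": "carry_out", "data": {"targets": [[[0,0,0,0.035,0.014,0.014,0],[0,0,0,0.07,0.028,0.028,0],[0,0,0,0.105,0.042,0.042,0],[0,0,0,0.14,0.056,0.056,0],[0,0,0,0.16,0.068,0.07,0],[0,0,0,0.16,0.068,0.07,0],[0,0,0,0.16,0.068,0.07,0]]]}}

```text
time_s: 2.57
ee_pos: [0.4724, 0.0562, 0.2589]
tool_rot: [0.708, 0.706, -0.001, -0.001]
force: [-0.4, -0.8, -0.5]
finger_gap: 0.0878
grasp_force: 0.0
```

```bash
cat >> h.py <<'E'
def look(n,things,save=None):
    s=arm.get_state(); p,d=arm.camera(n); c,T=cam(n,s)
    if save: cv2.imwrite(save,p[:,:,::-1])
    for th,z in things.items():
        for r in arm.cut_out(n,th)[:2]:
            if r['confidence']<.3: continue
            m=r['pixels']; pc=cloud(c,T,d,m); zt=np.percentile(pc[:,2],95); t=pc[abs(pc[:,2]-zt)<.006]
            (cx,cy),rad=cv2.minEnclosingCircle(np.float32(t[:,:2]))
            # outline ellipse projected on plane z
            k=max(cv2.findContours(m.astype(np.uint8),0,2)[0],key=cv2.contourArea)[:,0,::-1]
            (ex,ey),er=cv2.minEnclosingCircle(np.float32(at_z(c,T,k,z)[:,:2]))
            print(th,round(r['confidence'],2),np.round(r['position']),'ztop',zt.round(4),'depthcirc',round(cx,4),round(cy,4),round(2*rad,4),'outline',round(ex,4),round(ey,4),round(2*er,4),len(t))
    return p,d,c,T
E
python3 - <<'E'
from h import *
look('wrist',dict(adapter_large_flange=.029,flask_small_mouth=.112,adapter_small_flange=.025),'pics/w1.png')
move([.47,.0785,.05],90)
E
```

```text
adapter_large_flange 0.92 [169. 276.] ztop 0.0383 depthcirc 0.4662 0.0778 0.0525 outline 0.4659 0.0771 0.0537 852
flask_small_mouth 0.97 [174. 390.] ztop 0.1129 depthcirc 0.6045 0.0675 0.0382 outline 0.5891 0.0858 0.0858 625
adapter_small_flange 0.65 [174. 391.] ztop 0.1129 depthcirc 0.6037 0.0677 0.0374 outline 0.6215 0.0768 0.1097 591
turn [ 0.06  0.   -0.41] shift [ 0.0241 -0.0031  0.2104] yaw now 89.6 t 2.7667 pos [0.4726 0.0544 0.2604] F [0.1 0.4 0.5]
```

View pics/w1.png

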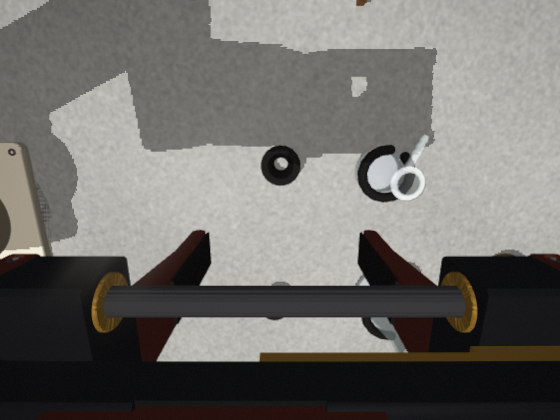

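The wrist view shows the large adapter at (165,281) and the small flask's rim at (183,408), matching the measurements. Going down to grip.

>>> {"op": "carry_out", "data": {"targets": [[[0,0,-0.4,0.0118,-0.0025,0.04,0],[0,0,-0.4,0.0235,-0.005,0.08,0],[0,0,-0.4,0.0235,-0.005,0.12,0],[0,0,-0.4,0.0235,-0.005,0.16,0],[0,0,-0.4,0.0235,-0.005,0.195,0],[0,0,-0.4,0.0235,-0.005,0.225,0],[0,0,-0.4,0.0235,-0.005,0.243,0],[0,0,-0.4,0.0235,-0.005,0.249,0]]], "force": 20}}

```text
time_s: 3.43
ee_pos: [0.4665, 0.0777, 0.0087]
tool_rot: [0.707, 0.707, -0.001, -0.001]
force: [-0.5, -0.1, 0.0]
finger_gap: 0.0877
grasp_force: 0.0
```

>>> {"op": "carry_out", "data": {"targets": [[[0,0,0,0,0,0,0],[0,0,0,0,0,0,0.3],[0,0,0,0,0,0,0.6],[0,0,0,0,0,0,0.6],[0,0,0,0,0,0,0.6],[0,0,0,0,0,0,0.6],[0,0,0,0,0,0,0.6],[0,0,0,0,0,0,0.6]]], "force": 20}}

```text
time_s: 4.1
ee_pos: [0.4682, 0.079, 0.0112]
tool_rot: [0.707, 0.708, 0.0, 0.0]
force: [-0.8, 0.2, 7.1]
finger_gap: 0.052
grasp_force: 20.0
```

```bash
python3 - <<'E'
from h import *
s=arm.get_state();print(s['ee_pos'],s['finger_gap'],s['grasp_force'],s['force'])
E
```

```text
[0.46816405 0.07896664 0.01121776] 0.05200704462715093 20.00077374279499 [-0.8336501   0.24493885  7.07840499]
```

>>> {"op": "carry_out", "data": {"targets": [[[0,0,0,0,0,-0.015,0.6],[0,0,0,0,0,-0.05,0.6],[0,0,0,0,0,-0.09,0.6],[0,0,0,0,0,-0.13,0.6],[0,0,0,0,0,-0.17,0.6],[0,0,0,-0.02,0.012,-0.205,0.6],[0,0,0,-0.05,0.03,-0.225,0.6],[0,0,0,-0.08,0.048,-0.24,0.6]]]}}

```text
time_s: 4.77
ee_pos: [0.5171, -0.0015, 0.2541]
tool_rot: [0.706, 0.708, 0.002, 0.002]
force: [1.0, 0.3, -0.6]
finger_gap: 0.0519
grasp_force: 20.0
```

>>> {"op": "carry_out", "data": {"targets": [[[0,0,0,-0.034,0.02,0,0.6],[0,0,0,-0.068,0.04,0,0.6],[0,0,0,-0.102,0.06,0,0.6],[0,0,0,-0.136,0.08,0,0.6],[0,0,0,-0.165,0.1,0,0.6],[0,0,0,-0.185,0.11,0,0.6],[0,0,0,-0.185,0.11,0,0.6],[0,0,0,-0.185,0.11,0,0.6]]]}}

```text
time_s: 5.43
ee_pos: [0.6258, -0.1867, 0.2498]
tool_rot: [0.707, 0.707, -0.0, -0.001]
force: [0.5, 1.1, 0.1]
finger_gap: 0.0522
grasp_force: 20.0
```

```bash
python3 - <<'E'
from h import *
look('wrist',dict(flask_large_mouth=.15,adapter_large_flange=.27),'pics/w2.png')
look('top',dict(adapter_large_flange=.27))
move([.626,-.126,.21],90)
E
```

```text
flask_large_mouth 0.8 [140. 284.] ztop 0.1512 depthcirc 0.6232 -0.1261 0.0472 outline 0.6286 -0.135 0.0883 1163
adapter_large_flange 0.61 [258. 283.] ztop 0.2762 depthcirc 0.6253 -0.1873 0.0533 outline 0.6252 -0.1868 0.0563 3794
turn [-0.02 -0.01  0.14] shift [0.0587 0.0005 0.0408] yaw now 90.1 t 5.6833 pos [ 0.6257 -0.1847  0.2508] F [ 0.8  0.1 -0.2]
```

View pics/w2.png

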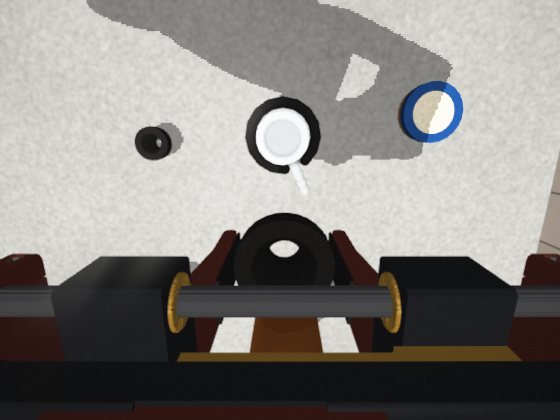

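The wrist view shows the large flask's mouth at (137,283) and the held adapter level at (258,285), almost in line. I'll move over it and lower.

>>> {"op": "carry_out", "data": {"targets": [[[0,0,0,0.025,0,0.01,0.6],[0,0,0,0.045,-0.001,0.03,0.6],[0,0,0,0.0605,-0.001,0.06,0.6],[0,0,0,0.0605,-0.001,0.075,0.6],[0,0,0,0.0605,-0.001,0.085,0.6],[0,0,0,0.0605,-0.001,0.09,0.6],[0,0,0,0.0605,-0.001,0.095,0.6],[0,0,0,0.0605,-0.001,0.1,0.6]]]}}

```text
time_s: 6.35
ee_pos: [0.6258, -0.1258, 0.1514]
tool_rot: [0.707, 0.707, 0.001, 0.001]
force: [-0.0, -0.7, -0.8]
finger_gap: 0.0521
grasp_force: 20.0
```

>>> {"op": "carry_out", "data": {"targets": [[[0,0,0,0,0,0.003,0.6],[0,0,0,0,0,0.006,0.6],[0,0,0,0,0,0.008,0.6],[0,0,0,0,0,0.009,0.6]]]}}

```text
time_s: 6.68
ee_pos: [0.6251, -0.1257, 0.1417]
tool_rot: [0.707, 0.707, 0.0, 0.0]
force: [-1.1, 0.3, -0.9]
finger_gap: 0.0516
grasp_force: 20.0
```

```bash
python3 - <<'E'
from h import *
look('wrist',dict(adapter_large_flange=.164),'pics/w3.png')
s=arm.get_state();print(s['ee_pos'],s['force'],s['wrist_torque'])
E
```

```text
adapter_large_flange 0.74 [254. 284.] ztop 0.1682 depthcirc 0.6246 -0.1259 0.0522 outline 0.6245 -0.1251 0.055 3699
[ 0.62507383 -0.12556384  0.14171349] [ 0.63576479  0.23456385 -0.12432003] [-0.05439844 -0.07407138  0.02012942]
```

>>> {"op": "carry_out", "data": {"targets": [[[0,0,0,0,0,0.002,0.6],[0,0,0,0,0,0.003,0.6],[0,0,0,0,0,0.004,0.6],[0,0,0,0,0,0.0045,0.6],[0,0,0,0,0,0.0045,0.6]]]}}

```text
time_s: 7.2
ee_pos: [0.6254, -0.1256, 0.1392]
tool_rot: [0.707, 0.708, 0.0, 0.0]
force: [-5.7, 0.7, 13.2]
finger_gap: 0.0516
grasp_force: 20.0
```

>>> {"op": "carry_out", "data": {"targets": [[[0,0,0,0,0,0,0.3],[0,0,0,0,0,0,0.1],[0,0,0,0,0,0,0],[0,0,0,0,0,0,0],[0,0,0,0,0,-0.02,0],[0,0,0,0,0,-0.05,0],[0,0,0,0,0,-0.085,0],[0,0,0,0,0,-0.11,0]]]}}

```text
time_s: 7.87
ee_pos: [0.6255, -0.1255, 0.2493]
tool_rot: [0.707, 0.708, 0.0, 0.0]
force: [0.9, -1.1, 0.4]
finger_gap: 0.0878
grasp_force: 0.0
```

>>> {"op": "carry_out", "data": {"targets": [[[0,0,0,-0.008,-0.038,0,0],[0,0,0,-0.016,-0.076,0,0],[0,0,0,-0.024,-0.114,0,0],[0,0,0,-0.032,-0.145,0.01,0],[0,0,0,-0.04,-0.168,0.03,0],[0,0,0,-0.04,-0.168,0.04,0],[0,0,0,-0.04,-0.168,0.04,0]]]}}

```text
time_s: 8.45
ee_pos: [0.4551, -0.1654, 0.2054]
tool_rot: [0.707, 0.707, -0.001, -0.002]
force: [0.6, 0.5, 0.3]
finger_gap: 0.0874
grasp_force: 0.0
```

```bash
python3 - <<'E'
from h import *
look('wrist',dict(adapter_small_flange=.025),'pics/w4.png')
look('top',dict(adapter_large_flange=.164,flask_small_mouth=.112))
move([.4575,-.136,.0065],90)
E
```

```text
adapter_small_flange 0.79 [167. 282.] ztop 0.0342 depthcirc 0.4556 -0.1355 0.0423 outline 0.4558 -0.1362 0.0444 798
adapter_large_flange 0.67 [187. 340.] ztop 0.168 depthcirc 0.6267 -0.1262 0.052 outline 0.6265 -0.126 0.052 152
flask_small_mouth 0.92 [202. 260.] ztop 0.112 depthcirc 0.6065 0.0679 0.0373 outline 0.6064 0.0731 0.0908 94
turn [0.09 0.03 0.11] shift [ 0.0298 -0.0014  0.2013] yaw now 90.1 t 8.7 pos [ 0.4587 -0.1657  0.2078] F [-0.3  0.5 -0.2]
```

>>> {"op": "carry_out", "data": {"targets": [[[0,0,0,0.015,0,0.04,0],[0,0,0,0.03,0,0.08,0],[0,0,0,0.03,0,0.12,0],[0,0,0,0.03,0,0.155,0],[0,0,0,0.03,0,0.18,0],[0,0,0,0.03,0,0.195,0],[0,0,0,0.03,0,0.2,0],[0,0,0,0.03,0,0.2,0.2]]]}}

```text
time_s: 9.37
ee_pos: [0.4573, -0.1353, 0.0062]
tool_rot: [0.706, 0.708, -0.0, -0.001]
force: [0.3, -0.3, -0.0]
finger_gap: 0.0837
grasp_force: 0.0
```

>>> {"op": "carry_out", "data": {"targets": [[[0,0,0,0,0,0,0.4],[0,0,0,0,0,0,0.7],[0,0,0,0,0,0,0.7],[0,0,0,0,0,0,0.7],[0,0,0,0,0,0,0.7],[0,0,0,0,0,0,0.7],[0,0,0,0,0,0,0.7]]]}}

```text
time_s: 9.95
ee_pos: [0.4573, -0.1357, 0.0075]
tool_rot: [0.707, 0.707, 0.0, 0.0]
force: [0.2, 0.3, 2.0]
finger_gap: 0.041
grasp_force: 20.0
```

>>> {"op": "carry_out", "data": {"targets": [[[0,0,0,0,0,-0.015,0.7],[0,0,0,0,0,-0.05,0.7],[0,0,0,0,0,-0.09,0.7],[0,0,0,0,0,-0.13,0.7],[0,0,0,0,0,-0.165,0.7],[0,0,0,0.01,0.01,-0.19,0.7],[0,0,0,0.03,0.03,-0.203,0.7],[0,0,0,0.055,0.055,-0.203,0.7]]]}}

```text
time_s: 10.62
ee_pos: [0.5136, -0.0812, 0.2141]
tool_rot: [0.708, 0.707, 0.002, 0.003]
force: [0.1, -0.8, -0.5]
finger_gap: 0.0404
grasp_force: 20.0
```

>>> {"op": "carry_out", "data": {"targets": [[[0,0,0,0.026,0.026,0,0.7],[0,0,0,0.052,0.053,0,0.7],[0,0,0,0.075,0.078,0,0.7],[0,0,0,0.088,0.093,0,0.7],[0,0,0,0.088,0.093,0,0.7],[0,0,0,0.088,0.093,0,0.7]]]}}

```text
time_s: 11.12
ee_pos: [0.6047, 0.0081, 0.2096]
tool_rot: [0.706, 0.708, -0.0, -0.0]
force: [-0.2, -0.9, -0.7]
finger_gap: 0.0404
grasp_force: 20.0
```

```bash
python3 - <<'E'
from h import *
look('wrist',dict(flask_small_mouth=.112,adapter_small_flange=.236),'pics/w5.png')
look('wrist',dict(flask_small_mouth=.112,adapter_small_flange=.236))
move([.605,.068,.16],90)
E
```

```text
flask_small_mouth 0.6 [134. 288.] ztop 0.1131 depthcirc 0.6042 0.0675 0.0377 outline 0.6089 0.0786 0.0789 875
flask_small_mouth 0.6 [135. 290.] ztop 0.1132 depthcirc 0.6041 0.0676 0.0377 outline 0.6087 0.0784 0.0799 877
adapter_small_flange 0.71 [260. 283.] ztop 0.2361 depthcirc 0.6032 0.0077 0.0425 outline 0.6032 0.0102 0.0444 3030
turn [-0.01  0.   -0.01] shift [0.0614 0.0008 0.0503] yaw now 90.0 t 11.4167 pos [0.6042 0.0066 0.2103] F [-0.8 -1.2 -0.4]
```

>>> {"op": "carry_out", "data": {"targets": [[[0,0,0,0.025,0.001,0.01,0.7],[0,0,0,0.045,0.0015,0.03,0.7],[0,0,0,0.06,0.0015,0.055,0.7],[0,0,0,0.06,0.0015,0.072,0.7],[0,0,0,0.06,0.0015,0.082,0.7],[0,0,0,0.06,0.0015,0.088,0.7],[0,0,0,0.06,0.0015,0.093,0.7],[0,0,0,0.06,0.0015,0.097,0.7]]]}}

```text
time_s: 12.08
ee_pos: [0.6068, 0.0669, 0.1135]
tool_rot: [0.707, 0.707, 0.0, 0.0]
force: [0.5, 0.5, -1.0]
finger_gap: 0.0402
grasp_force: 20.0
```

>>> {"op": "carry_out", "data": {"targets": [[[0,0,0,0,0,0.003,0.7],[0,0,0,0,0,0.006,0.7],[0,0,0,0,0,0.008,0.7],[0,0,0,0,0,0.01,0.7],[0,0,0,0,0,0.01,0.7]]]}}

```text
time_s: 12.5
ee_pos: [0.6063, 0.0675, 0.1031]
tool_rot: [0.707, 0.707, -0.0, -0.0]
force: [0.2, -0.3, 0.0]
finger_gap: 0.0409
grasp_force: 20.0
```

>>> {"op": "carry_out", "data": {"targets": [[[0,0,0,0,0,0.0015,0.7],[0,0,0,0,0,0.0025,0.7],[0,0,0,0,0,0.0035,0.7],[0,0,0,0,0,0.0035,0.7]]]}}

```text
time_s: 12.83
ee_pos: [0.6066, 0.0676, 0.1015]
tool_rot: [0.707, 0.708, 0.0, 0.0]
force: [-5.1, 0.1, 13.6]
finger_gap: 0.0408
grasp_force: 20.0
```

>>> {"op": "carry_out", "data": {"targets": [[[0,0,0,0,0,0,0.4],[0,0,0,0,0,0,0.2],[0,0,0,0,0,0,0],[0,0,0,0,0,0,0],[0,0,0,0,0,-0.02,0],[0,0,0,0,0,-0.06,0],[0,0,0,0,0,-0.1,0],[0,0,0,0,0,-0.14,0]]]}}

```text
time_s: 13.5
ee_pos: [0.6057, 0.0675, 0.2406]
tool_rot: [0.707, 0.708, -0.001, -0.001]
force: [0.8, -0.5, -0.3]
finger_gap: 0.0872
grasp_force: 0.0
```

>>> {"op": "carry_out", "data": {"targets": [[[0,0,0,0.028,-0.028,-0.01,0],[0,0,0,0.056,-0.056,-0.01,0],[0,0,0,0.084,-0.084,-0.01,0],[0,0,0,0.112,-0.112,-0.01,0],[0,0,0,0.14,-0.14,-0.01,0],[0,0,0,0.168,-0.168,-0.01,0],[0,0,0,0.193,-0.195,-0.01,0],[0,0,0,0.193,-0.195,-0.01,0]]]}}

```text
time_s: 14.17
ee_pos: [0.4069, 0.2631, 0.2494]
tool_rot: [0.705, 0.709, -0.001, -0.001]
force: [0.2, 0.0, -0.2]
finger_gap: 0.0877
grasp_force: 0.0
```

```bash
python3 - <<'E'
from h import *
look('top',dict(adapter_large_flange=.164,adapter_small_flange=.126),'pics/top2.png')
look('wrist',dict(funnel_large_cup=.123,funnel_small_cup=.116,rack=.075),'pics/w6.png')
move([.411,.329,.20],90)
E
```

```text
adapter_large_flange 0.59 [186. 335.] ztop 0.1675 depthcirc 0.6266 -0.126 0.0531 outline 0.6264 -0.1271 0.0542 154
adapter_small_flange 0.61 [196. 258.] ztop 0.1293 depthcirc 0.6076 0.0676 0.041 outline 0.608 0.067 0.0414 112
funnel_large_cup 0.9 [126. 282.] ztop 0.1248 depthcirc 0.4085 0.3306 0.0672 outline 0.4084 0.3306 0.0672 854
funnel_small_cup 0.85 [133. 395.] ztop 0.1206 depthcirc 0.5183 0.3266 0.0518 outline 0.5155 0.327 0.0603 746
funnel_small_cup 0.85 [100. 502.] ztop 0.0952 depthcirc 0.6481 0.3592 0.0538 outline 0.6169 0.3532 0.0759 836
rack 0.62 [125. 341.] ztop 0.0774 depthcirc 0.4639 0.3285 0.2408 outline 0.4638 0.3284 0.2413 11755
turn [ 0.    0.01 -0.04] shift [ 0.0695 -0.0011  0.0496] yaw now 90.0 t 14.5167 pos [0.412  0.2595 0.2496] F [-0.1 -0.2  0.5]
```

View pics/w6.png

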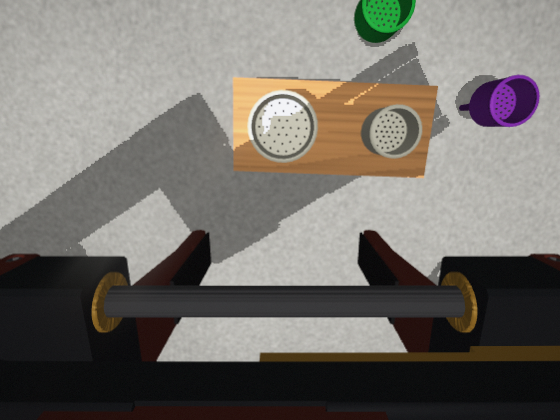

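The large white funnel is at (126,282) and the small one at (131,392), both in the rack. Green (12,385) and purple (100,500) are the look-alikes.

>>> {"op": "carry_out", "data": {"targets": [[[0,0,0,0.035,-0.001,0,0],[0,0,0,0.07,-0.001,0.02,0],[0,0,0,0.07,-0.001,0.055,0],[0,0,0,0.07,-0.001,0.09,0],[0,0,0,0.07,-0.001,0.12,0],[0,0,0,0.07,-0.001,0.143,0],[0,0,0,0.07,-0.001,0.155,0],[0,0,0,0.07,-0.001,0.16,0]]]}}

```text
time_s: 15.18
ee_pos: [0.4097, 0.3287, 0.0872]
tool_rot: [0.707, 0.707, -0.002, -0.0]
force: [0.0, 0.5, -0.4]
finger_gap: 0.0878
grasp_force: 0.0
```

>>> {"op": "carry_out", "data": {"targets": [[[0,0,0,0,0,0,0.1],[0,0,0,0,0,0,0.2],[0,0,0,0,0,0,0.3],[0,0,0,0,0,0,0.4],[0,0,0,0,0,0,0.4],[0,0,0,0,0,0,0.4],[0,0,0,0,0,0,0.4]]]}}

```text
time_s: 15.77
ee_pos: [0.4108, 0.3306, 0.0908]
tool_rot: [0.707, 0.708, 0.001, 0.0]
force: [0.4, -2.0, 6.3]
finger_gap: 0.0658
grasp_force: 20.0
```

>>> {"op": "carry_out", "data": {"targets": [[[0,0,0,0,0,-0.01,0.4],[0,0,0,0,0,-0.03,0.4],[0,0,0,0,0,-0.06,0.4],[0,0,0,0,0,-0.09,0.4],[0,0,0,0,0,-0.12,0.4],[0,0,0,-0.01,0.004,-0.145,0.4],[0,0,0,-0.03,0.012,-0.165,0.4],[0,0,0,-0.055,0.022,-0.18,0.4]]]}}

```text
time_s: 16.43
ee_pos: [0.4321, 0.2759, 0.2725]
tool_rot: [0.706, 0.708, 0.001, 0.0]
force: [1.3, 0.9, -1.6]
finger_gap: 0.0657
grasp_force: 20.0
```

>>> {"op": "carry_out", "data": {"targets": [[[0,0,0,-0.03,0.012,0,0.4],[0,0,0,-0.06,0.024,0,0.4],[0,0,0,-0.09,0.037,0,0.4],[0,0,0,-0.12,0.05,0,0.4],[0,0,0,-0.15,0.063,0,0.4],[0,0,0,-0.18,0.075,0,0.4],[0,0,0,-0.21,0.088,0,0.4],[0,0,0,-0.24,0.1,0,0.4]]]}}

```text
time_s: 17.1
ee_pos: [0.5324, 0.034, 0.2703]
tool_rot: [0.707, 0.708, 0.0, -0.0]
force: [0.0, 0.4, -1.1]
finger_gap: 0.0658
grasp_force: 20.0
```

>>> {"op": "carry_out", "data": {"targets": [[[0,0,0,-0.03,0.012,0,0.4],[0,0,0,-0.06,0.024,0,0.4],[0,0,0,-0.09,0.037,0,0.4],[0,0,0,-0.12,0.05,0,0.4],[0,0,0,-0.15,0.063,0,0.4],[0,0,0,-0.18,0.077,0,0.4],[0,0,0,-0.21,0.088,0,0.4],[0,0,0,-0.22,0.092,0,0.4]]]}}

```text
time_s: 17.77
ee_pos: [0.6254, -0.1881, 0.27]
tool_rot: [0.707, 0.707, -0.0, 0.001]
force: [0.1, 0.2, -1.1]
finger_gap: 0.0654
grasp_force: 20.0
```

```bash
python3 - <<'E'
from h import *
look('wrist',dict(flask_large_mouth=.15,adapter_large_flange=.164,funnel_large_cup=.30),'pics/w7.png')
look('scene',dict(funnel_large_cup=.30),'pics/s2.png')
move([.6255,-.126,.26],90)
a=cv2.imread('pics/w7.png');b=cv2.imread('pics/s2.png')[100:300,170:400]
cv2.imwrite('pics/m7.png',np.hstack([a[:,150:420],cv2.resize(b,(483,420))]))
E
```

```text
flask_large_mouth 0.61 [136. 285.] ztop 0.1296 depthcirc 0.6393 -0.1678 0.0279 outline 0.6277 -0.1349 0.0887 232
adapter_large_flange 0.78 [137. 274.] ztop 0.1661 depthcirc 0.6248 -0.1266 0.052 outline 0.6248 -0.1266 0.0521 1833
funnel_large_cup 0.66 [252. 281.] ztop 0.3038 depthcirc 0.6245 -0.188 0.0682 outline 0.625 -0.1831 0.0711 2806
funnel_large_cup 0.96 [127. 238.] ztop 0.3015 depthcirc 0.6242 -0.1825 0.0698 outline 0.6587 -0.1212 0.2184 136
turn [-0.04 -0.04  0.13] shift [0.0569 0.0016 0.0098] yaw now 90.1 t 18.0667 pos [ 0.624  -0.1829  0.2697] F [-0.4 -0.2 -1.6]
```

View pics/m7.png

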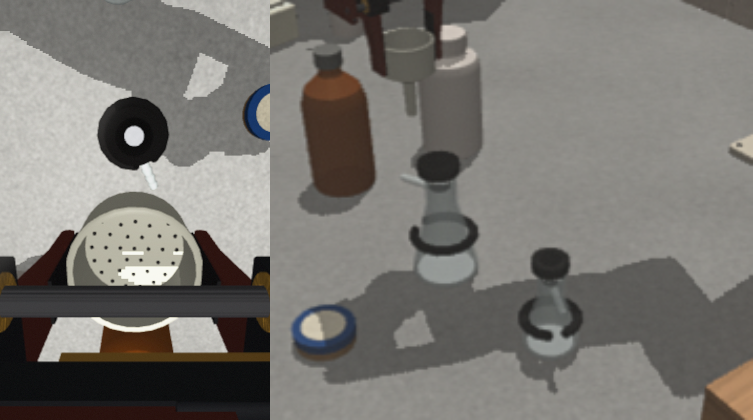

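Both adapters sit flat on their flasks. The held funnel is upright, and the adapter hole is at (135,133) in the left panel. I'll move over it and lower slowly.

>>> {"op": "carry_out", "data": {"targets": [[[0,0,0,0.02,0,0,0.4],[0,0,0,0.04,0.001,0,0.4],[0,0,0,0.055,0.001,0,0.4],[0,0,0,0.06,0.001,0.01,0.4],[0,0,0,0.06,0.001,0.025,0.4],[0,0,0,0.06,0.001,0.038,0.4],[0,0,0,0.06,0.001,0.047,0.4],[0,0,0,0.06,0.001,0.055,0.4]]]}}

```text
time_s: 18.73
ee_pos: [0.6249, -0.1244, 0.213]
tool_rot: [0.707, 0.708, -0.001, -0.001]
force: [-0.7, 0.2, -2.7]
finger_gap: 0.0656
grasp_force: 20.0
```

>>> {"op": "carry_out", "data": {"targets": [[[0,0,0,0,0,0.004,0.4],[0,0,0,0,0,0.008,0.4],[0,0,0,0,0,0.011,0.4],[0,0,0,0,0,0.014,0.4],[0,0,0,0,0,0.017,0.4],[0,0,0,0,0,0.02,0.4]]]}}

```text
time_s: 19.23
ee_pos: [0.6258, -0.1246, 0.1948]
tool_rot: [0.707, 0.707, 0.0, 0.0]
force: [-0.2, 0.3, -1.5]
finger_gap: 0.0654
grasp_force: 20.0
```

>>> {"op": "carry_out", "data": {"targets": [[[0,0,0,0,0,0.003,0.4],[0,0,0,0,0,0.006,0.4],[0,0,0,0,0,0.009,0.4],[0,0,0,0,0,0.011,0.4],[0,0,0,0,0,0.013,0.4],[0,0,0,0,0,0.014,0.4]]]}}

```text
time_s: 19.73
ee_pos: [0.6255, -0.1244, 0.1804]
tool_rot: [0.707, 0.708, -0.0, -0.0]
force: [0.1, 1.0, -1.9]
finger_gap: 0.0659
grasp_force: 20.0
```

>>> {"op": "carry_out", "data": {"targets": [[[0,0,0,0,0,0.001,0.4],[0,0,0,0,0,0.002,0.4],[0,0,0,0,0,0.003,0.4],[0,0,0,0,0,0.003,0.4]]]}}

```text
time_s: 20.07
ee_pos: [0.6256, -0.1245, 0.1797]
tool_rot: [0.707, 0.708, 0.0, 0.0]
force: [-5.8, 1.1, 12.2]
finger_gap: 0.0654
grasp_force: 20.0
```

>>> {"op": "carry_out", "data": {"targets": [[[0,0,0,0,0,-0.0005,0.3],[0,0,0,0,0,-0.0005,0.2],[0,0,0,0,0,-0.0005,0.1],[0,0,0,0,0,-0.0005,0],[0,0,0,0,0,-0.0005,0],[0,0,0,0,0,-0.015,0],[0,0,0,0,0,-0.045,0],[0,0,0,0,0,-0.08,0]]]}}

```text
time_s: 20.73
ee_pos: [0.6241, -0.1241, 0.2561]
tool_rot: [0.707, 0.708, -0.001, -0.002]
force: [-0.5, -0.5, -0.8]
finger_gap: 0.0877
grasp_force: 0.0
```

>>> {"op": "carry_out", "data": {"targets": [[[0,0,0,0.03,-0.008,-0.02,0],[0,0,0,0.07,-0.019,-0.02,0],[0,0,0,0.11,-0.03,-0.02,0],[0,0,0,0.15,-0.041,-0.02,0],[0,0,0,0.19,-0.052,-0.02,0],[0,0,0,0.23,-0.063,-0.02,0],[0,0,0,0.27,-0.074,-0.02,0],[0,0,0,0.31,-0.085,-0.02,0]]]}}

```text
time_s: 21.4
ee_pos: [0.5394, 0.1872, 0.2777]
tool_rot: [0.707, 0.707, 0.0, 0.0]
force: [-0.6, 0.5, 0.5]
finger_gap: 0.0878
grasp_force: 0.0
```

>>> {"op": "carry_out", "data": {"targets": [[[0,0,0,0.035,-0.01,0.015,0],[0,0,0,0.06,-0.018,0.025,0],[0,0,0,0.08,-0.0215,0.03,0],[0,0,0,0.08,-0.0215,0.03,0],[0,0,0,0.08,-0.0215,0.03,0]]]}}

```text
time_s: 21.82
ee_pos: [0.5182, 0.2661, 0.2472]
tool_rot: [0.706, 0.708, -0.0, -0.0]
force: [0.8, -0.6, 0.0]
finger_gap: 0.0878
grasp_force: 0.0
```

```bash
python3 - <<'E'
from h import *
look('wrist',dict(funnel_small_cup=.116),'pics/w8.png')
look('top',dict(funnel_large_cup=.212),'pics/t3.png')
look('scene',dict(funnel_large_cup=.212),'pics/s3.png')
move([.519,.3265,.20],90)
a=cv2.imread('pics/w8.png');b=cv2.imread('pics/s3.png')[100:300,170:400]
cv2.imwrite('pics/m8.png',np.hstack([a[:,150:420],cv2.resize(b,(483,420))]))
E
```

```text
funnel_small_cup 0.85 [137. 286.] ztop 0.1208 depthcirc 0.5187 0.3267 0.0508 outline 0.5186 0.3266 0.0513 585
funnel_small_cup 0.66 [ 22. 274.] ztop 0.0953 depthcirc 0.51 0.4452 0.0502 outline 0.5105 0.4325 0.0509 446
funnel_large_cup 0.66 [187. 336.] ztop 0.2129 depthcirc 0.6267 -0.1244 0.0665 outline 0.6273 -0.1231 0.071 119
funnel_large_cup 0.97 [167. 251.] ztop 0.2125 depthcirc 0.6257 -0.1242 0.0689 outline 0.6379 -0.0971 0.1272 154
funnel_large_cup 0.46 [257. 193.] ztop 0.0262 depthcirc 0.8145 -0.0977 0.0796 outline 0.8949 0.1175 0.0739 511
turn [ 0.03 -0.01 -0.02] shift [ 0.062  -0.0002  0.0481] yaw now 90.0 t 22.1167 pos [0.5191 0.2644 0.2481] F [ 0.6  0.2 -1. ]
```

View pics/m8.png

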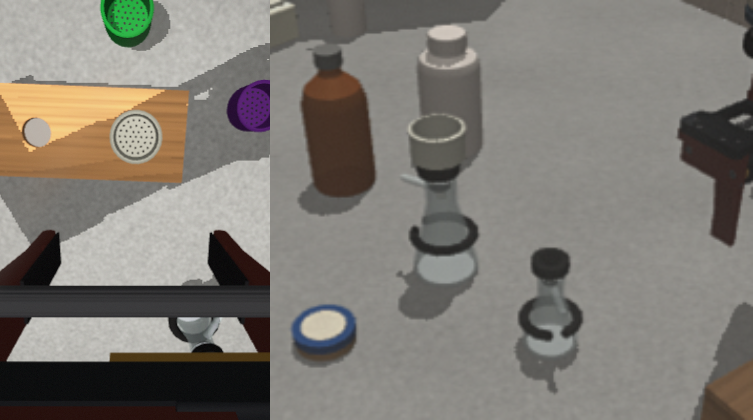

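The left panel shows the small white funnel at (137,136) in the rack's other hole, with green and purple cups beyond it. The right panel shows the large funnel upright and down in its adapter (rim at z = 0.2127). Next is the small funnel.

>>> {"op": "carry_out", "data": {"targets": [[[0,0,0,0.031,0,0,0],[0,0,0,0.0615,0.0003,0.02,0],[0,0,0,0.0615,0.0003,0.055,0],[0,0,0,0.0615,0.0003,0.09,0],[0,0,0,0.0615,0.0003,0.12,0],[0,0,0,0.0615,0.0003,0.145,0],[0,0,0,0.0615,0.0003,0.158,0],[0,0,0,0.0615,0.0003,0.163,0]]]}}

```text
time_s: 22.78
ee_pos: [0.518, 0.3257, 0.0826]
tool_rot: [0.707, 0.707, -0.002, -0.0]
force: [-0.9, -0.4, 0.4]
finger_gap: 0.0881
grasp_force: 0.0
```

>>> {"op": "carry_out", "data": {"targets": [[[0,0,0,0,0,0,0.15],[0,0,0,0,0,0,0.3],[0,0,0,0,0,0,0.4],[0,0,0,0,0,0,0.5],[0,0,0,0,0,0,0.6],[0,0,0,0,0,0,0.6],[0,0,0,0,0,0,0.6],[0,0,0,0,0,0,0.6]]]}}

```text
time_s: 23.45
ee_pos: [0.5192, 0.3272, 0.0855]
tool_rot: [0.707, 0.708, 0.001, 0.0]
force: [-0.6, 0.1, 5.8]
finger_gap: 0.0497
grasp_force: 20.0
```

>>> {"op": "carry_out", "data": {"targets": [[[0,0,0,0,0,-0.01,0.6],[0,0,0,0,0,-0.03,0.6],[0,0,0,0,0,-0.06,0.6],[0,0,0,0,0,-0.09,0.6],[0,0,0,0,0,-0.12,0.6],[0,0,0,-0.01,0.003,-0.142,0.6],[0,0,0,-0.03,0.008,-0.155,0.6],[0,0,0,-0.055,0.015,-0.16,0.6]]]}}

```text
time_s: 24.12
ee_pos: [0.5347, 0.2729, 0.2481]
tool_rot: [0.706, 0.708, 0.002, 0.001]
force: [0.5, -0.0, -0.6]
finger_gap: 0.0494
grasp_force: 20.0
```

>>> {"op": "carry_out", "data": {"targets": [[[0,0,0,-0.035,0.009,0,0.6],[0,0,0,-0.07,0.019,0,0.6],[0,0,0,-0.105,0.028,0,0.6],[0,0,0,-0.14,0.038,0,0.6],[0,0,0,-0.175,0.048,0,0.6],[0,0,0,-0.21,0.058,0,0.6],[0,0,0,-0.24,0.066,0,0.6],[0,0,0,-0.264,0.072,0,0.6]]]}}

```text
time_s: 24.78
ee_pos: [0.6064, 0.0055, 0.2451]
tool_rot: [0.707, 0.707, -0.0, 0.0]
force: [0.2, -0.2, -0.9]
finger_gap: 0.0501
grasp_force: 20.0
```

>>> {"op": "carry_out", "data": {"targets": [[[0,0,0,0,0,0,0.6],[0,0,0,0,0,0,0.6]]]}}

```text
time_s: 24.95
ee_pos: [0.6061, 0.0069, 0.2448]
tool_rot: [0.708, 0.707, -0.0, -0.0]
force: [0.5, 0.4, -0.4]
finger_gap: 0.0498
grasp_force: 20.0
```

```bash
python3 - <<'E'
from h import *
for i in range(2): look('wrist',dict(adapter_small_flange=.126,funnel_small_cup=.276),'pics/w9.png')
move([.606,.0676,.2],90)
E
```

```text
adapter_small_flange 0.59 [138. 285.] ztop 0.1281 depthcirc 0.6059 0.068 0.0421 outline 0.6059 0.068 0.0422 1173
funnel_small_cup 0.75 [253. 284.] ztop 0.2799 depthcirc 0.6051 0.0067 0.0521 outline 0.6057 0.0124 0.0557 1583
adapter_small_flange 0.57 [144. 278.] ztop 0.1282 depthcirc 0.6053 0.0677 0.0425 outline 0.6058 0.0676 0.0427 1157
funnel_small_cup 0.57 [252. 284.] ztop 0.2798 depthcirc 0.6051 0.0092 0.0512 outline 0.6053 0.015 0.0557 1530
turn [-0.01 -0.01  0.16] shift [0.0584 0.0002 0.0448] yaw now 90.2 t 25.25 pos [0.6059 0.0092 0.2448] F [ 0.8  0.8 -1.3]
```

View pics/w9.png

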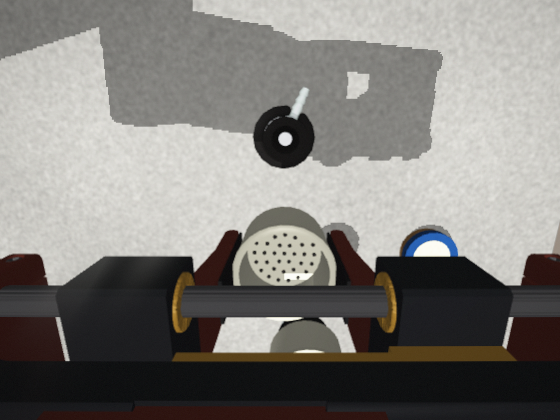

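The adapter hole is at (139,285), in line with the held upright funnel at (255,284). Moving over and lowering.

>>> {"op": "carry_out", "data": {"targets": [[[0,0,0,0.02,0,0,0.6],[0,0,0,0.04,0.0007,0,0.6],[0,0,0,0.055,0.0007,0.01,0.6],[0,0,0,0.0597,0.0007,0.028,0.6],[0,0,0,0.0597,0.0007,0.045,0.6],[0,0,0,0.0597,0.0007,0.058,0.6],[0,0,0,0.0597,0.0007,0.067,0.6],[0,0,0,0.0597,0.0007,0.075,0.6]]]}}

```text
time_s: 25.92
ee_pos: [0.6064, 0.0679, 0.1684]
tool_rot: [0.707, 0.708, -0.0, -0.0]
force: [0.4, 0.6, -1.1]
finger_gap: 0.0498
grasp_force: 20.0
```

>>> {"op": "carry_out", "data": {"targets": [[[0,0,0,0,0,0.004,0.6],[0,0,0,0,0,0.008,0.6],[0,0,0,0,0,0.011,0.6],[0,0,0,0,0,0.014,0.6],[0,0,0,0,0,0.017,0.6],[0,0,0,0,0,0.02,0.6]]]}}

```text
time_s: 26.42
ee_pos: [0.6071, 0.0677, 0.1499]
tool_rot: [0.707, 0.707, 0.0, 0.0]
force: [0.1, -0.6, -1.1]
finger_gap: 0.0498
grasp_force: 20.0
```

>>> {"op": "carry_out", "data": {"targets": [[[0,0,0,0,0,0.003,0.6],[0,0,0,0,0,0.006,0.6],[0,0,0,0,0,0.008,0.6],[0,0,0,0,0,0.01,0.6],[0,0,0,0,0,0.011,0.6],[0,0,0,0,0,0.012,0.6]]]}}

```text
time_s: 26.92
ee_pos: [0.6068, 0.0677, 0.1375]
tool_rot: [0.707, 0.708, -0.0, -0.0]
force: [0.1, 0.4, -1.4]
finger_gap: 0.0497
grasp_force: 20.0
```

>>> {"op": "carry_out", "data": {"targets": [[[0,0,0,0,0,0.001,0.6],[0,0,0,0,0,0.002,0.6],[0,0,0,0,0,0.003,0.6],[0,0,0,0,0,0.003,0.6]]]}}

```text
time_s: 27.25
ee_pos: [0.607, 0.0678, 0.1364]
tool_rot: [0.707, 0.708, 0.0, 0.0]
force: [-5.6, 0.2, 13.9]
finger_gap: 0.05
grasp_force: 20.0
```

Contact at the seated height. I'll release, back off, and check.

>>> {"op": "carry_out", "data": {"targets": [[[0,0,0,0,0,-0.0005,0.45],[0,0,0,0,0,-0.0005,0.35],[0,0,0,0,0,-0.0005,0.2],[0,0,0,0,0,-0.0005,0],[0,0,0,0,0,-0.0005,0],[0,0,0,0,0,-0.015,0],[0,0,0,0,0,-0.045,0],[0,0,0,0,0,-0.085,0]]]}}

```text
time_s: 27.92
ee_pos: [0.6047, 0.0675, 0.2174]
tool_rot: [0.707, 0.708, -0.003, -0.002]
force: [0.4, -0.1, -0.9]
finger_gap: 0.0874
grasp_force: 0.0
```

>>> {"op": "carry_out", "data": {"targets": [[[0,0,0,0,-0.01,-0.04,0],[0,0,0,0,-0.04,-0.06,0],[0,0,0,0,-0.08,-0.08,0],[0,0,0,0,-0.11,-0.1,0],[0,0,0,0,-0.14,-0.1,0],[0,0,0,0,-0.17,-0.1,0],[0,0,0,0,-0.17,-0.1,0]]]}}

```text
time_s: 28.5
ee_pos: [0.4321, 0.0674, 0.3196]
tool_rot: [0.707, 0.708, -0.001, -0.001]
force: [0.1, 0.1, -0.6]
finger_gap: 0.0879
grasp_force: 0.0
```

```bash
python3 - <<'E'
from h import *
look('scene',dict(funnel_large_cup=.212,funnel_small_cup=.17),'pics/s4.png')
look('top',dict(funnel_large_cup=.212,funnel_small_cup=.17,adapter_small_flange=.126,amber_mid=.214,white_mid=.193,papers_mid=.024),'pics/t4.png')
a=cv2.imread('pics/t4.png')[150:290,210:400];b=cv2.imread('pics/s4.png')[130:300,210:360]
cv2.imwrite('pics/m9.png',np.hstack([cv2.resize(a,(430,317)),cv2.resize(b,(280,317))]))
E
```

```text
funnel_large_cup 0.68 [166. 251.] ztop 0.2123 depthcirc 0.6283 -0.1244 0.0699 outline 0.6448 -0.0991 0.1221 145
funnel_small_cup 0.85 [213. 303.] ztop 0.1703 depthcirc 0.6081 0.0682 0.0535 outline 0.6225 0.0847 0.0923 142
funnel_small_cup 0.69 [322. 465.] ztop 0.0948 depthcirc 0.5114 0.446 0.0509 outline 0.606 0.4827 0.0936 189
funnel_large_cup 0.93 [189. 334.] ztop 0.2133 depthcirc 0.6265 -0.1247 0.0673 outline 0.6273 -0.1217 0.0728 124
funnel_small_cup 0.86 [235. 122.] ztop 0.0953 depthcirc 0.5113 0.4454 0.0516 outline 0.5116 0.4155 0.0565 75
funnel_small_cup 0.58 [202. 257.] ztop 0.1726 depthcirc 0.6083 0.0672 0.0505 outline 0.6074 0.0666 0.0518 78
amber_mid 0.83 [189. 429.] ztop 0.2144 depthcirc 0.6297 -0.3963 0.0388 outline 0.62 -0.3577 0.1178 189
papers_mid 0.67 [128. 317.] ztop 0.0299 depthcirc 0.8153 -0.0973 0.0757 outline 0.8157 -0.0972 0.0793 326
```

View pics/m9.png

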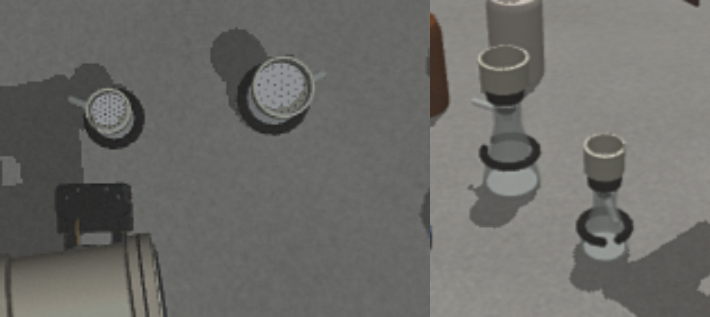

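Both funnels stand upright and fully down: the rims read about 0.2125 m (0.212 expected) and 0.171 m (0.170 expected). The amber bottle and papers box read as before, the white bottle still shows in its place, and the gripper is clear.

```bash
python3 -c "
from workcell import arm
print(arm.close_job())"
```

```text
the job is handed in; nothing more can be done
None
```

I handed the job in at about 29 s of the 120 s: both adapters are seated flat on their flasks, and both white funnels stand upright and fully down in them. I didn't move either bottle or the papers box.

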